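# Stop test at the laser's remote station: latch, twist free, re-arm

### The arm

A 6-joint arm with a two-finger parallel gripper is mounted at the origin on a cart in front of the work surface, level with it; the furniture and walls round the work are solid. World frame = base frame: x ahead of the robot, y to its left, z up, the work surface at z = 0. Lengths are in m, angles in degrees, forces in N, time in s.
With the tool pointing down it reaches from about 0.25 to 0.725 m from the base axis. Payload 9.7 kg.
Tool frame: the origin (TCP) lies between the finger pads; the fingertips stand 25 mm ahead of it and the grasp point (between the pads) lies 6 mm ahead of it; z points along the fingers, y is the line along which they close (so a half turn about z gives the same grasp; the last joint's range is limited). The gripper opens to 85 mm and grips with 20 to 120 N. Pads are 22 mm wide; open, the fingers measure 114 mm over their backs; the gripper's body (76 mm by 85 mm) begins 54 mm behind the grasp point. The pads swing forward as they close: fully open they stand 13 mm farther back than shut.
Start: joints at [68.239, 4.979, 10.078, 95.1, 0, 90], TCP at [0.204, 0.511, 0.256] pointing down, gripper open.
Joint ranges: [-179.16, 179.16], [-48.56, 103.87], [-65.8, 70.77], [-126.05, 130.52], [-82.76, 87.17], [-180, 180]. Speed limits (degrees/s): [127.2, 127.2, 147.25, 180, 180, 180].

### API

Orientations are given as [roll, pitch, yaw] about the fixed x, y, z axes, in that order (R = Rz(yaw) Ry(pitch) Rx(roll)).
In Python, from workcell import bot gives the robot as it stands.
- The arm moves only by the tool run_rows, called after "Request:" as name(argument=value, ...), one argument or row to a line, values as JSON. Schema: {"type":"object","properties":{"ticks":{"type":"object","properties":{"dx":{"type":"array","items":{"type":"number"},"minItems":1,"maxItems":5},"dy":{"type":"array","items":{"type":"number"},"minItems":1,"maxItems":5},"dz":{"type":"array","items":{"type":"number"},"minItems":1,"maxItems":5},"turn":{"type":"array","items":{"type":"number"},"minItems":1,"maxItems":5},"finger_gap":{"type":"array","items":{"type":"number"},"minItems":1,"maxItems":5}},"additionalProperties":false,"required":["dx","dy","dz","turn","finger_gap"]},"squeeze":{"type":"number"},"only":{"type":"string"},"quiet":{"type":"boolean"},"lines":{"type":"string"}},"required":["ticks"],"additionalProperties":false}. ticks is an object with one list for each field, all of the same length, 1 to 5, a row being the entries at one place: dx, dy, dz (the shift in units of 25 mm), turn (a turn about the tool's z in units of 2 degrees), finger_gap (the finger opening in m); each row is the pose to reach, as a shift and turn from the pose commanded when the call began, along the tool's axes at that moment; what a row does not reach only later rows make up. A row lasts 1/12 s, in which the tool goes at most 0.0417 m and 7.16 degrees, less where a joint would pass 70% of its speed; a pose out of reach is approached as far as the arm can. The fingers move at their own pace and stop on an object; squeeze is the grip in N (left out, the last holds). Time passes only in rows, so rows that do not move let the fingers close. The tool returns the time, the measured TCP pose, the force, the opening and the grip force at its end. only (a regular expression) keeps the lines of the reply that match it, lines (a string "A,B") keeps lines A to B, and quiet returns only ok. Input that does not fit is refused with a message, and nothing moves.
- bot.get_obs(): the state, without advancing time (a new reading comes with each control period).
- bot.camera(name): name is "scene" or "top" or "wrist"; returns the picture (384x512x3 uint8, blue, green, red); there is no depth.
- bot.camera_info(name): a dict with "mtx" (3x3 intrinsics, pixels), "k1" (the pictures are not rectified: a ray, as slopes to the right and down, at radius r is drawn at 1 + k1 r^2 times it, then the intrinsics apply), "extrinsics" (4x4, takes a point from camera to world coordinates). Camera axes: x right, y down, z forward; pixel columns grow to the right and rows downward; lengths in m; the calibration is good to about 2 mm. A picture is of the moment at which its call begins: read the wrist's pose just before it. camera_info takes no time and is no camera call; for the wrist camera it gives the pose at the moment of the call.
- bot.job_done(): hands the job in; it is judged then, once.
The state is a dict: "time": time; "q": joint angles; "qd": joint speeds; "joint_efforts": joint torques, N m; "ee_pos": TCP position; "tcp_rot": TCP orientation; "wrist_force": force on the tool from outside, world axes, zero at the start; "torque": the same for the moment, N m; "opening": finger opening in m; "grasp_force": force on a finger pad.
Only numpy, scipy, OpenCV 4.12 (cv2) and the standard library are available. Lean on these libraries where they do the work, as an engineer would, in place of code of your own. Each camera call takes 0.05 s, during which the arm holds its last target. There are 200 camera calls.

### The job

Carry out the daily stop test at the treatment laser's remote station, the low box in the middle of the table, touching it with the fingertips only and gripping nothing: press the domed stop button fully down and let go, so that it stays latched by itself, then push its wings round clockwise (seen from above) until the button springs up again. Last, press the small round re-arm button on the same box fully in and let it come back up, and leave the things standing around undisturbed.

Things in the scene. Friction and masses are not known exactly. Their poses are not given: they have to be found in the camera images.
- station: remote station, a low grey box with dark base, 96 x 172 x 50 mm (its x, y, z), fixed to the table. Origin: centre of its underside; z up, long side along y. On its lid (z 50 mm) the stop button stands at x 0, y +40 mm, the re-arm button at x 0, y -48 mm. A rubber stub aerial 11 mm thick, top at z 56 mm, stands behind it at x +54, y +60 mm. Two tiny lamps on the lid do nothing
- stop_top (a point): middle of the top of the mushroom-shaped stop button, on its vertical axis, 92 mm above the table when out; moves with the button. The head is a dome 42 mm across and 20 mm high; two wings stick out of its rim on either side and span 68 mm over their ends
- wing_near (a point): point inside the wing that points to station's -x (the robot's side) at rest, on its middle line, 28 mm from the button's axis, at its mid height (12.5 mm below stop_top); moves with the head. Each wing reaches from the dome's rim (21 mm from the axis) to 34 mm, is 11 mm wide and 10.5 mm high; under it are 24 mm free above the lid (button out), 18 mm (latched)
- wing_far (a point): the same point in the other wing, which points away from the robot
- stop_stroke (a joint): how far the stop button is pushed in, m: 0 out, 0.0085 bottom. A spring pushes it back (3 N out, 5.5 N at the bottom); with its catch it takes about 5 to 6 N to press in, with a snap half-way, and rigid resistance at the bottom. Pressed past about 0.0065 it catches, and when let go it stays latched at 0.0062
- stop_turn (a joint): how far the head is turned clockwise seen from above, rad: 0 at rest, 0.85 its limit. A light spring brings it back to 0 (0.02 N m at 0, 0.06 N m at 0.8: 1 to 2 N at a wing). Turned past about 0.5, a latched button is freed and springs up 6 mm; the head turns back once let go. Pulling up does not free it
- push_faces: the halves of the two wings with the side faces that a fingertip pushes to turn the head clockwise: the right face (station's -y) of the near wing, the left face (+y) of the far wing. Origin on the button's axis at lid height (button out)
- back_faces: the other halves of the two wings, with the side faces on the other flank; pressing on both kinds of face at once while turning counts as gripping. Origin on the button's axis at lid height (button out)
- rearm_top (a point): the middle of the top of the re-arm button, a dark round push button 25 mm across that stands 12 mm above the lid in a flat metal ring 35 mm across and 4 mm high; 62 mm above the table when out. The point moves with the button
- rearm (a joint): how far the re-arm button is pressed, m: 0 is out, 0.005 fully in. Its spring takes 2 N to start and 4.5 N to press fully in, and brings it back
- fundus_lens: a bystander: a hand-held lens in a ribbed ring, 45 mm across and 19 mm high, lying flat beside the station; origin at the centre of its underside
- prism_box: a bystander: a round screw-lid case, 41 mm across and 25 mm high, beside the station; origin at the centre of its underside
- pen: a bystander: a black ball pen 145 mm long and 12 mm thick lying behind the station (the side away from the robot); origin under its middle
- lamp_carton: a bystander: a small closed carton, 42 x 55 x 34 mm, further back; origin at the centre of its underside
- pump_bottle: a bystander: an upright pump bottle, 52 x 75 x 180 mm, further back; origin at the centre of its underside
- marker_pen: a bystander: a marker pen, 135 mm long and 17 mm thick, lying further back; origin under its middle

How it is judged (in metres and radians):
On the way, in this order (a step that is already met when the one before it is completed fails the run):
1. the stop button is pressed in and stays latched with nothing touching it (value of joint stop_stroke above 0.005 m and contact force between each of the fingers, the arm and stop_turn below 0.2 N), for 0.2 s.
2. the latched head is being turned clockwise by the fingers pushing on a wing (value of joint stop_stroke above 0.005 m and value of joint stop_turn above 0.2 rad and contact force between the fingers and push_faces above 0.3 N).
3. the latch lets go and the button is up again (value of joint stop_stroke below 0.001 m), for 0.1 s.
4. the re-arm button is pressed fully in while the stop button is up (value of joint rearm above 0.004 m and value of joint stop_stroke below 0.001 m), for 0.05 s.
At the end, for the whole second after the job is handed in: the stop button is up (pushed in less than 1 mm) with its head turned back (less than 0.1 rad), the re-arm button is out (less than 1 mm), and each of the six bystanders lies within 15 mm of where it started (value of joint each of stop_stroke, rearm below 0.001 m and value of joint stop_turn below 0.1 rad and distance of each of fundus_lens, prism_box, pen, lamp_carton, pump_bottle, marker_pen from where it was at the start of the episode below 0.015 m); the robot touches nothing.
It fails at once if the head is gripped: the fingers press on both side faces of the wings while it is turned (contact force between the fingers and push_faces above 1 N and contact force between the fingers and back_faces above 1 N and value of joint stop_turn above 0.1 rad).
It fails at once if the re-arm button is pressed while the stop button is still in (value of joint each of rearm, stop_stroke above 0.003 m).
It fails at once if a bystander is pushed, lifted or carried away by 15 mm or more (distance of any of fundus_lens, prism_box, pen, lamp_carton, pump_bottle, marker_pen from where it was at the start of the episode above 0.015 m).
It also fails if it takes over 48 s, if anything falls off the work surface, if the arm or the gripper's body presses on something with over 40 N, if the wrist force passes 120 N, or if a joint passes its speed limit or range.

## Working session

There is one attempt and no reset: what is moved stays moved. The work goes in short steps, Python scripts to look and compute and a tool call to move; the robot and the scene stay as the last step left them, time stands still between calls to the robot, and variables do not carry over. Pictures are saved under pics/ and viewed, at most 12 in all, crops included, and the job is handed in when it is done.

```bash
ls; mkdir -p pics; python3 - <<'E'
from workcell import bot
import cv2
for n in ("top","scene"):
    i=bot.camera_info(n); print(n,i)
    cv2.imwrite(f"pics/{n}0.png",bot.camera(n))
o=bot.get_obs(); print(o)
E
```

```text
pics
workcell.py
top {'mtx': array([[432.60290419,   0.        , 253.52456227],
       [  0.        , 432.60290419, 188.11819347],
       [  0.        ,   0.        ,   1.        ]]), 'k1': 0.047218680441864676, 'extrinsics': array([[ 1.98388910e-02, -9.94102536e-01,  1.06614100e-01,
         4.80136845e-01],
       [-9.99802237e-01, -1.98730011e-02,  7.42555521e-04,
        -1.52393438e-02],
       [ 1.38056579e-03, -1.06607747e-01, -9.94300197e-01,
         9.67672821e-01],
       [ 0.00000000e+00,  0.00000000e+00,  0.00000000e+00,
         1.00000000e+00]])}
scene {'mtx': array([[365.63125149,   0.        , 252.93757973],
       [  0.        , 365.63125149, 190.72660891],
       [  0.        ,   0.        ,   1.        ]]), 'k1': -0.0738851358469902, 'extrinsics': array([[ 0.49896106, -0.54055781,  0.67737369, -0.01933275],
       [-0.86630462, -0.33234442,  0.37291218, -0.33163918],
       [ 0.02354077, -0.77288062, -0.63411465,  0.64047166],
       [ 0.        ,  0.        ,  0.        ,  1.        ]])}
{'time': 0.1, 'q': array([ 6.82394726e+01,  5.00747367e+00,  1.00354906e+01,  9.51001196e+01,
       -1.21878158e-03,  8.99993438e+01]), 'qd': array([ 0.10863788,  0.00397919,  0.1173973 , -0.02260385,  0.09105714,
        0.0537732 ]), 'joint_efforts': array([-2.29100278e-04, -5.21561193e+01,  4.65652156e+01,  1.59909809e-02,
       -6.99548605e-05, -1.67746883e-06]), 'ee_pos': array([0.20383132, 0.51061969, 0.25562713]), 'tcp_rot': array([-1.79927897e+02,  1.21795481e-03,  1.58240130e+02]), 'wrist_force': array([-1.05816384,  0.34183125, -0.84208316]), 'torque': array([ 0.02448855,  0.03265186, -0.03719959]), 'grasp_force': 0.0, 'opening': 0.08551852221951534}
```

View pics/top0.png

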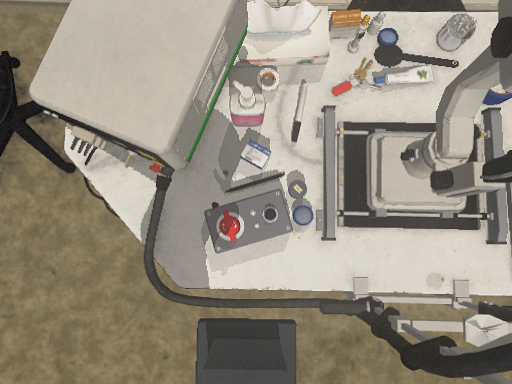

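View pics/scene0.png

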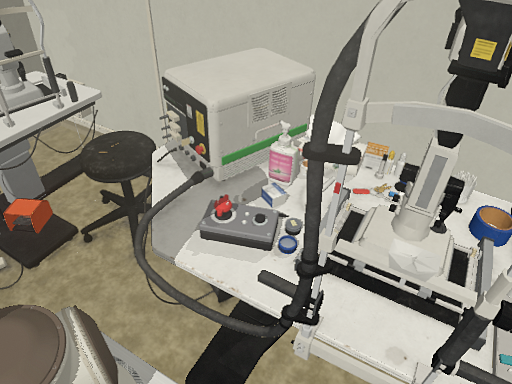

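Top: station centred about (248,220), red stop button (230,226), re-arm (270,213), lens (303,215), case (297,188), pen (255,181), a black hose in front (row ~303). Scene: station (240,225), stop (223,207). I'll zoom both into one picture and compute positions.

```bash
cat > h.py <<'E'
import numpy as np, cv2
from workcell import bot
def ray(info,uv):
    K,k1,T=info["mtx"],info["k1"],info["extrinsics"]
    p=cv2.undistortPoints(np.array([[uv]],float),K,np.array([k1,0,0,0.]))[0,0]
    d=T[:3,:3]@np.r_[p,1]; return T[:3,3],d/np.linalg.norm(d)
def plane(info,uv,z):
    c,d=ray(info,uv); return c+d*(z-c[2])/d[2]
def tri(i1,a,i2,b):
    c1,d1=ray(i1,a); c2,d2=ray(i2,b)
    s=np.linalg.lstsq(np.c_[d1,-d2],c2-c1,rcond=None)[0]
    p,q=c1+s[0]*d1,c2+s[1]*d2; return (p+q)/2,np.linalg.norm(p-q)
def proj(info,P):
    T=np.linalg.inv(info["extrinsics"]); c=T[:3,:3]@np.asarray(P,float)+T[:3,3]
    x=c[:2]/c[2]; x=x*(1+info["k1"]*(x@x)); return info["mtx"][:2,:2]@x+info["mtx"][:2,2]
E
python3 - <<'E'
from h import *
t=bot.camera_info("top"); s=bot.camera_info("scene")
a=cv2.imread("pics/top0.png"); b=cv2.imread("pics/scene0.png")
A=cv2.resize(a[165:265,190:325],None,fx=5,fy=5,interpolation=3)
B=cv2.resize(b[180:260,190:325],None,fx=5,fy=5,interpolation=3)
cv2.imwrite("pics/cropA.png",A);cv2.imwrite("pics/cropB.png",B)
def red(im,box):
    x0,y0,x1,y1=box; h=cv2.cvtColor(im,cv2.COLOR_BGR2HSV)
    m=((h[...,0]<8)|(h[...,0]>172))&(h[...,1]>150)&(h[...,2]>60)
    M=np.zeros_like(m);M[y0:y1,x0:x1]=m[y0:y1,x0:x1]
    ys,xs=np.nonzero(M); return xs.mean(),ys.mean(),len(xs)
ra=red(a,(205,200,250,250)); rb=red(b,(205,190,240,225)); print(ra,rb,tri(t,ra[:2],s,rb[:2]))
# hose: epipolar curve of top hose points in scene
for uv in ((150,230),(160,280),(200,300),(250,303),(300,305),(350,306)):
    print(uv,[proj(s,plane(t,uv,z)).round().astype(int).tolist()+[z] for z in (-.2,-.1,0,.1,.2,.3)], plane(t,uv,0).round(3))
E
```

```text
(np.float64(230.85849056603774), np.float64(226.4433962264151), 212) (np.float64(222.5076923076923), np.float64(205.55384615384617), 195) (array([0.49558268, 0.03021834, 0.08070142]), np.float64(0.00022173538143185393))
(150, 230) [[160, 250, -0.2], [161, 230, -0.1], [163, 206, 0], [165, 179, 0.1], [167, 147, 0.2], [170, 108, 0.3]] [0.486 0.213 0.   ]
(160, 280) [[138, 285, -0.2], [140, 262, -0.1], [142, 236, 0], [145, 205, 0.1], [148, 169, 0.2], [152, 126, 0.3]] [0.377 0.186 0.   ]
(200, 300) [[156, 317, -0.2], [157, 292, -0.1], [159, 263, 0], [161, 229, 0.1], [164, 189, 0.2], [167, 142, 0.3]] [0.336 0.097 0.   ]
(250, 303) [[196, 344, -0.2], [197, 317, -0.1], [197, 285, 0], [198, 249, 0.1], [199, 206, 0.2], [201, 156, 0.3]] [ 0.332 -0.012  0.   ]
(300, 305) [[242, 372, -0.2], [242, 343, -0.1], [241, 309, 0], [241, 270, 0.1], [240, 224, 0.2], [239, 171, 0.3]] [ 0.33  -0.121  0.   ]
(350, 306) [[294, 402, -0.2], [292, 371, -0.1], [290, 335, 0], [288, 293, 0.1], [285, 244, 0.2], [282, 186, 0.3]] [ 0.33  -0.229  0.   ]
```

View pics/cropA.png

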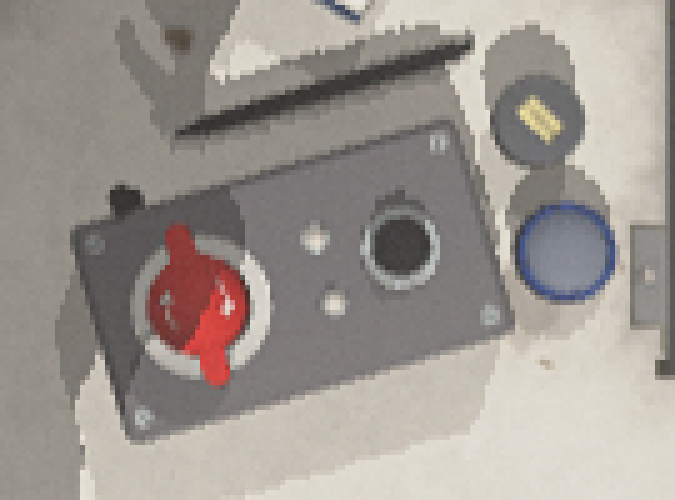

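View pics/cropB.png

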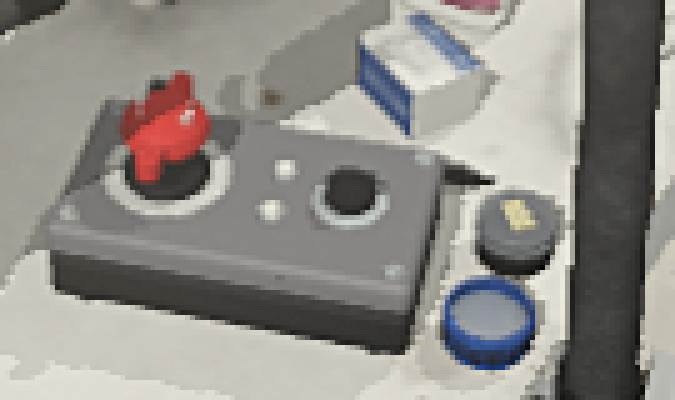

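Crops: lid corners in crop A at (75,228), (450,122), (515,327), (135,440); stop dome at (200,300) with the near wing at (218,372); re-arm at (400,247). Everything is clear of the closed-finger path; the hose runs low in front of the table.

```bash
cat >> h.py <<'E'
def info_(): return bot.camera_info("top"),bot.camera_info("scene")
def fr(p,x0,y0): return [(p[0]+.5)/5-.5+x0,(p[1]+.5)/5-.5+y0]
def rel(P):  # world point -> needed tool-axis shift from the measured TCP
    from scipy.spatial.transform import Rotation as R
    o=bot.get_obs(); return R.from_euler("xyz",o["tcp_rot"],degrees=True).inv().apply(np.asarray(P)-o["ee_pos"])
E
python3 - <<'E'
from h import *
t,s=info_()
L=[plane(t,fr(p,190,165),.05) for p in ((75,228),(450,122),(515,327),(135,440))]  # +x+y, +x-y, -x-y, -x+y
c=np.mean(L,0); ey=(L[0]+L[3]-L[1]-L[2])/2; ex=(L[0]+L[1]-L[2]-L[3])/2
yaw=np.arctan2(-ey[0],ey[1]); print("c",c,"len",np.linalg.norm(ey),np.linalg.norm(ex),"yaw",np.degrees(yaw),np.degrees(np.arctan2(ex[1],ex[0])))
X=np.array([np.cos(yaw),np.sin(yaw),0]);Y=np.array([-np.sin(yaw),np.cos(yaw),0])
print("stop from station",c+40*Y/1000,"rearm",c-48*Y/1000)
print("rearm top",plane(t,fr((400,247),190,165),.062), tri(t,fr((400,247),190,165),s,fr((352,192),190,180)))
print("dome", plane(t,fr((198,300),190,165),.08))
for uv in ((230.86,226.44),): print("red",plane(t,uv,.081))
print("wing near",plane(t,fr((217,375),190,165),.0795),"far",plane(t,fr((179,237),190,165),.0795))
for uv in ((35,90),(190,165),(65,130)): print(uv,[plane(t,uv,z).round(2) for z in (0,.2,.35)])
E
```

```text
c [ 0.50987512 -0.00514529  0.05      ] len 0.16614633223309966 0.09186437246886461 yaw 17.270153155711682 17.946821981096985
stop from station [0.49800002 0.03305133 0.05      ] rearm [ 0.52412523 -0.05098124  0.05      ]
rearm top [ 0.52348222 -0.0492622   0.062     ] (array([ 0.52457099, -0.05094674,  0.05795373]), np.float64(0.0035439354785630033))
dome [0.4993402  0.03364679 0.08      ]
red [0.49564539 0.03010749 0.081     ]
wing near [0.46907892 0.02513481 0.0795    ] far [0.52494558 0.04214147 0.0795    ]
(35, 90) [array([0.8 , 0.49, 0.  ]), array([0.73, 0.38, 0.2 ]), array([0.68, 0.3 , 0.35])]
(190, 165) [array([0.63, 0.13, 0.  ]), array([0.6, 0.1, 0.2]), array([0.58, 0.08, 0.35])]
(65, 130) [array([0.71, 0.41, 0.  ]), array([0.66, 0.33, 0.2 ]), array([0.63, 0.26, 0.35])]
```

```bash
python3 - <<'E'
from h import *
print(rel([.4975,.0325,.18]))
E
```

```text
[-0.44998922 -0.33508806  0.07605844]
```

Units first: shifts go in units of 25 mm and turns go in units of 2 degrees. So -0.18 m is -7.2, -0.134 m is -5.36, -15 degrees is -7.5.

Request:
run_rows(
  ticks={"dx":[-7.2, -7.2, -7.2, -7.2, -7.2], "dy":[-5.36, -5.36, -5.36, -5.36, -5.36], "dz":[0, 0, 0, 0, 0], "turn":[-7.5, -7.5, -7.5, -7.5, -7.5], "finger_gap":[0, 0, 0, 0, 0]},
  squeeze=20,
)

```text
time: 0.52
ee_pos: [0.3115, 0.3345, 0.256]
tcp_rot: [-180.0, -0.0, 173.3]
wrist_force: [1.0, -0.2, 0.7]
opening: 0.0254
grasp_force: 0.0
```

```bash
python3 -c "
from h import *
print(rel([.4975,.0325,.16]))"
```

```text
[-0.21998676 -0.27821439  0.09602205]
```

In the tool's units: -0.278 m is -11.12, -0.22 m is -8.8, -24 degrees is -12.

Request:
run_rows(
  ticks={"dx":[-8.8, -8.8, -8.8, -8.8, -8.8], "dy":[-11.12, -11.12, -11.12, -11.12, -11.12], "dz":[0, 0, 0, 0, 0], "turn":[-12, -12, -12, -12, -12], "finger_gap":[0, 0, 0, 0, 0]},
)

```text
time: 0.93
ee_pos: [0.4096, 0.1763, 0.2562]
tcp_rot: [180.0, -0.0, -162.4]
wrist_force: [0.9, 0.0, -0.6]
opening: -0.0001
grasp_force: 0.0
```

```bash
python3 -c "
from h import *
print(rel([.4975,.0325,.16]))"
```

```text
[-0.04023117 -0.1636676   0.09613378]
```

In the tool's units: -0.163 m is -6.52, 0.08 m is 3.2.

Request:
run_rows(
  ticks={"dx":[-1.6, -1.6, -1.6, -1.6, -1.6], "dy":[-6.52, -6.52, -6.52, -6.52, -6.52], "dz":[3.2, 3.2, 3.2, 3.2, 3.2], "turn":[0, 0, 0, 0, 0], "finger_gap":[0, 0, 0, 0, 0]},
)

```text
time: 1.35
ee_pos: [0.4963, 0.0306, 0.1735]
tcp_rot: [-180.0, -0.2, -162.9]
wrist_force: [-0.2, 0.4, -0.1]
opening: 0.0
grasp_force: 0.0
```

Request:
run_rows(
  ticks={"dx":[0, 0], "dy":[0, 0], "dz":[0, 0], "turn":[0, 0], "finger_gap":[0, 0]},
)

```text
time: 1.52
ee_pos: [0.4955, 0.0331, 0.1753]
tcp_rot: [180.0, -0.1, -162.9]
wrist_force: [-0.9, 0.4, 0.0]
opening: -0.0002
grasp_force: 0.0
```

```bash
python3 -c "
from h import *
print(rel([.4975,.0325,.13]))
cv2.imwrite('pics/w1.png',np.hstack([bot.camera('wrist')]))
i=bot.camera_info('wrist'); print(proj(i,[.4975,.0325,.092]),proj(i,[.524,-.0505,.062]))"
```

```text
[-0.00180264 -0.00120803  0.04532714]
[252.09250912 206.43442634] [149.75748705 195.6549898 ]
```

View pics/w1.png

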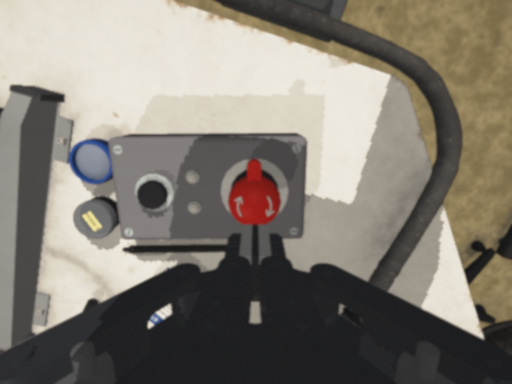

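Wrist view: dome disc centred about (255,201), near wing tip (254,160), re-arm (152,194), lid corners ~(110,137),(305,135),(303,238),(121,240); the prediction is within a few pixels. I refine by colour mask.

```bash
python3 - <<'E'
from h import *
i=bot.camera_info("wrist"); a=cv2.imread("pics/w1.png"); h=cv2.cvtColor(a,cv2.COLOR_BGR2HSV)
m=(((h[...,0]<8)|(h[...,0]>172))&(h[...,1]>130)&(h[...,2]>50)).astype(np.uint8); m[:,:200]=0;m[:,310:]=0
m=cv2.morphologyEx(m,cv2.MORPH_CLOSE,np.ones((5,5)))
o=cv2.morphologyEx(m,cv2.MORPH_OPEN,cv2.getStructuringElement(2,(25,25)))
cs=max(cv2.findContours(o,0,1)[0],key=cv2.contourArea); print(cv2.minEnclosingCircle(cs), cv2.boundingRect(m))
c=cv2.minEnclosingCircle(cs)[0]
for z in (.075,.08,.085): print(z,plane(i,c,z))
g=a[188:200,146:160]; 
d=(a.max(2)<55).astype(np.uint8); n,l,st,ce=cv2.connectedComponentsWithStats(d[170:220,130:175]); k=l[24,22]; print(st[k],ce[k]+[130,170],plane(i,ce[k]+[130,170],.062))
print("C",i["extrinsics"][:3,3], np.degrees(np.arccos(-i["extrinsics"][2,2])), "wingtip",plane(i,(254,159),.0795))
E
```

```text
((253.0, 198.0), 26.019323348999023) (229, 159, 51, 67)
0.075 [0.49613675 0.03269715 0.075     ]
0.08 [0.49462115 0.0322576  0.08      ]
0.085 [0.49310556 0.03181805 0.085     ]
[  9  12  28  26 576] [152.08854167 194.33333333] [ 0.52226257 -0.04884963  0.062     ]
C [0.42997268 0.01350844 0.29327754] 15.776484048222004 wingtip [0.46494997 0.02390843 0.0795    ]
```

Request:
run_rows(
  ticks={"dx":[-0.06, -0.06, -0.06, -0.06], "dy":[0, 0, 0, 0], "dz":[1.2, 2, 2, 2], "turn":[0, 0, 0, 0], "finger_gap":[0, 0, 0, 0]},
)

```text
time: 1.9
ee_pos: [0.4966, 0.0354, 0.1266]
tcp_rot: [180.0, -0.0, -162.7]
wrist_force: [0.5, -0.6, 1.3]
opening: 0.0
grasp_force: 0.0
```

Request:
run_rows(
  ticks={"dx":[0, 0, 0, 0, 0], "dy":[0, 0, 0, 0, 0], "dz":[0.12, 0.2, 0.28, 0.36, 0.36], "turn":[0, 0, 0, 0, 0], "finger_gap":[0, 0, 0, 0, 0]},
)

```text
time: 2.32
ee_pos: [0.4973, 0.0345, 0.1173]
tcp_rot: [-180.0, 0.0, -162.8]
wrist_force: [0.7, -0.4, -0.0]
opening: 0.0002
grasp_force: 0.0
```

In the tool's units: 0.008 m is 0.32, 0.006 m is 0.24.

Request:
run_rows(
  ticks={"dx":[0, 0, 0, 0, 0], "dy":[0.04, 0.04, 0.04, 0.04, 0.04], "dz":[0.08, 0.16, 0.24, 0.32, 0.32], "turn":[0, 0, 0, 0, 0], "finger_gap":[0, 0, 0, 0, 0]},
)

```text
time: 2.73
ee_pos: [0.4972, 0.0352, 0.1094]
tcp_rot: [-180.0, 0.0, -162.8]
wrist_force: [0.7, -2.2, 4.0]
opening: -0.0002
grasp_force: 1.9
```

Request:
run_rows(
  ticks={"dx":[0, 0, 0], "dy":[0, 0, 0], "dz":[0.04, 0.08, 0.08], "turn":[0, 0, 0], "finger_gap":[0, 0, 0]},
)

```text
time: 2.98
ee_pos: [0.4974, 0.0353, 0.1082]
tcp_rot: [-180.0, 0.1, -162.8]
wrist_force: [-2.0, -3.6, 8.1]
opening: 0.0001
grasp_force: 4.6
```

Request:
run_rows(
  ticks={"dx":[0, 0, 0], "dy":[0, 0, 0], "dz":[0.04, 0.06, 0.06], "turn":[0, 0, 0], "finger_gap":[0, 0, 0]},
)

```text
time: 3.23
ee_pos: [0.4976, 0.0352, 0.108]
tcp_rot: [-179.9, 0.2, -162.8]
wrist_force: [-4.8, -3.2, 20.1]
opening: -0.0001
grasp_force: 9.6
```

Rigid bottom reached (20 N at 108 mm). Release, back off and hold clear.

In the tool's units: -0.04 m is -1.6, -0.01 m is -0.4.

Request:
run_rows(
  ticks={"dx":[0, 0, 0, 0, 0], "dy":[0, 0, 0, 0, 0], "dz":[-0.4, -1.6, -1.6, -1.6, -1.6], "turn":[0, 0, 0, 0, 0], "finger_gap":[0, 0, 0, 0, 0]},
)

```text
time: 3.65
ee_pos: [0.4968, 0.0355, 0.1453]
tcp_rot: [180.0, -0.0, -162.8]
wrist_force: [-1.0, 0.4, -0.7]
opening: -0.0001
grasp_force: 0.0
```

Request:
run_rows(
  ticks={"dx":[0, 0], "dy":[0, 0], "dz":[0, 0], "turn":[0, 0], "finger_gap":[0, 0]},
)

```text
time: 3.82
ee_pos: [0.4965, 0.0354, 0.1448]
tcp_rot: [180.0, -0.1, -162.8]
wrist_force: [-0.3, 0.5, -1.0]
opening: 0.0001
grasp_force: 0.0
```

```bash
python3 - <<'E'
from h import *
i=bot.camera_info("wrist"); a=bot.camera("wrist"); cv2.imwrite("pics/w2.png",a); print(bot.get_obs()["ee_pos"])
b=bot.camera("scene"); c=cv2.imread("pics/scene0.png")
f=lambda x:cv2.resize(x[190:230,200:250],None,fx=7,fy=7,interpolation=3)
cv2.imwrite("pics/cmp.png",np.hstack([f(c),f(b)]))
E
```

```text
[0.49654728 0.03541381 0.14490954]
```

View pics/cmp.png

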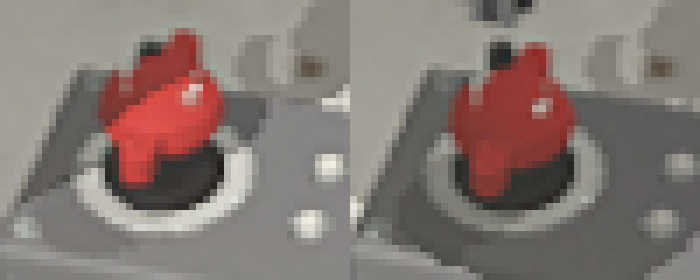

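The head sits about 2 px lower than before (right half), with nothing on it: it is latched. Next I move the closed fingers beside the near wing's right face and lower them.

In the tool's units: 0.036 m is 1.44, -0.03 m is -1.2.

Request:
run_rows(
  ticks={"dx":[1.44, 1.44, 1.44, 1.44, 1.44], "dy":[-1.2, -1.2, -1.2, -1.2, -1.2], "dz":[0, 0, 0.8, 2, 2.28], "turn":[0, 0, 0, 0, 0], "finger_gap":[0, 0, 0, 0, 0]},
)

```text
time: 4.33
ee_pos: [0.4696, -0.0042, 0.085]
tcp_rot: [179.9, -0.3, -162.8]
wrist_force: [-1.3, 0.7, -1.0]
opening: 0.0001
grasp_force: 0.0
```

Request:
run_rows(
  ticks={"dx":[0, 0], "dy":[0, 0], "dz":[0, 0], "turn":[0, 0], "finger_gap":[0, 0]},
)

```text
time: 4.5
ee_pos: [0.4714, -0.0039, 0.0892]
tcp_rot: [180.0, -0.0, -162.8]
wrist_force: [1.0, 1.2, 1.2]
opening: -0.0
grasp_force: 0.0
```

```bash
python3 - <<'E'
from h import *
A=np.array([.497,.033,0]);y=np.radians(17.2)
d=bot.get_obs()["ee_pos"]-A; print("station off",d[0]*np.cos(y)+d[1]*np.sin(y),-d[0]*np.sin(y)+d[1]*np.cos(y),d[2])
cv2.imwrite("pics/w3.png",bot.camera("wrist"))
E
```

```text
station off -0.03539995398722203 -0.027630130069421555 0.08922157771160714
```

View pics/w3.png

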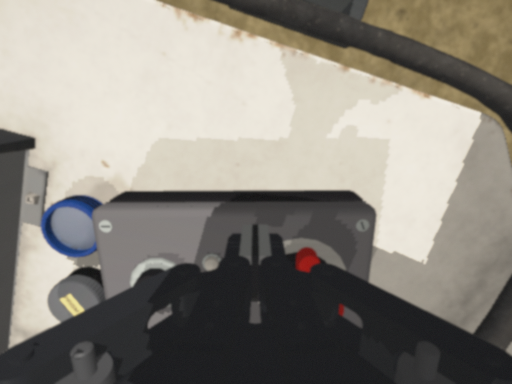

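Wrist view: closed tips at (255,240), near wing (307,260) to their right, a small gap between. Close the gap, then turn.

In the tool's units: 0.007 m is 0.28, 0.004 m is 0.16.

Request:
run_rows(
  ticks={"dx":[0, 0, 0], "dy":[0.16, 0.28, 0.28], "dz":[0, 0, 0], "turn":[0, 0, 0], "finger_gap":[0, 0, 0]},
)

```text
time: 4.8
ee_pos: [0.4697, 0.0034, 0.0897]
tcp_rot: [-180.0, 0.1, -162.7]
wrist_force: [0.4, -0.5, -0.3]
opening: 0.0002
grasp_force: 0.0
```

```bash
python3 - <<'E'
import numpy as np
x,y=-.0354,-.0206
for t in (7,14,21,28,35,42):
    a=np.radians(t); print(t,(-(x*np.cos(a)+y*np.sin(a)-x)).round(4),(-x*np.sin(a)+y*np.cos(a)-y).round(4))
E
```

```text
7 0.0022 0.0045
14 0.0039 0.0092
21 0.005 0.0141
28 0.0055 0.019
35 0.0054 0.024
42 0.0047 0.029
```

Request:
run_rows(
  ticks={"dx":[0.08, 0.16, 0.2, 0.2], "dy":[0.18, 0.36, 0.56, 0.56], "dz":[0.08, 0.08, 0.08, 0.08], "turn":[3.5, 7, 10.5, 10.5], "finger_gap":[0, 0, 0, 0]},
)

```text
time: 5.13
ee_pos: [0.4604, 0.0151, 0.0873]
tcp_rot: [180.0, 0.0, 175.9]
wrist_force: [0.0, -0.3, -0.3]
opening: -0.0002
grasp_force: 0.0
```

```bash
python3 - <<'E'
from h import *
A=np.array([.497,.033,0]);y=np.radians(17.2)
d=bot.get_obs()["ee_pos"]-A; print("station off",d[0]*np.cos(y)+d[1]*np.sin(y),-d[0]*np.sin(y)+d[1]*np.cos(y),d[2],bot.get_obs()["torque"])
E
```

```text
station off -0.04026483677498305 -0.006226867377256468 0.0872924359988304 [-0.01946663  0.01584778  0.05680754]
```

Request:
run_rows(
  ticks={"dx":[0, 0, 0], "dy":[0.16, 0.32, 0.32], "dz":[0, 0, 0], "turn":[0, 0, 0], "finger_gap":[0, 0, 0]},
)

```text
time: 5.38
ee_pos: [0.4612, 0.023, 0.087]
tcp_rot: [-180.0, 0.0, 176.4]
wrist_force: [-0.7, -1.6, 1.5]
opening: 0.0001
grasp_force: 0.9
```

```bash
python3 - <<'E'
from h import *
cv2.imwrite("pics/w4.png",bot.camera("wrist")[150:340,150:420].repeat(2,0).repeat(2,1))
E
```

```text
(no output)
```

View pics/w4.png

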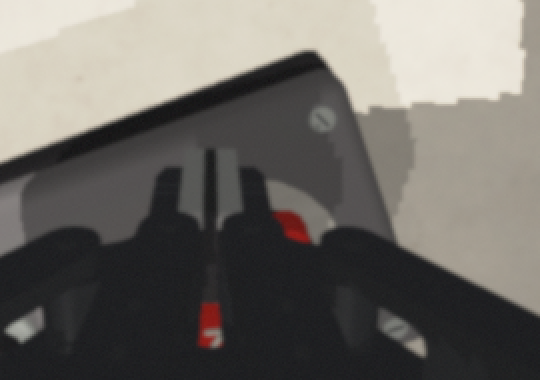

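In the tool's units: 0.009 m is 0.36, 0.0045 m is 0.18, 14 degrees is 7.

Request:
run_rows(
  ticks={"dx":[0.04, 0.08, 0.08], "dy":[0.18, 0.36, 0.36], "dz":[0, 0, 0], "turn":[3.5, 7, 7], "finger_gap":[0, 0, 0]},
)

```text
time: 5.68
ee_pos: [0.4596, 0.032, 0.0868]
tcp_rot: [-180.0, 0.0, 162.0]
wrist_force: [0.3, -2.5, 0.6]
opening: 0.0
grasp_force: 1.0
```

```bash
python3 - <<'E'
from h import *
A=np.array([.497,.033,0]);y=np.radians(17.2)
d=bot.get_obs()["ee_pos"]-A; print("station off",d[0]*np.cos(y)+d[1]*np.sin(y),-d[0]*np.sin(y)+d[1]*np.cos(y),d[2])
c=bot.camera("scene")
f=lambda x:cv2.resize(x[180:240,190:270],None,fx=7,fy=7,interpolation=3)
cv2.imwrite("pics/s5.png",f(c))
E
```

```text
station off -0.036018443269575935 0.010063114142003858 0.08681375265057376
```

View pics/s5.png

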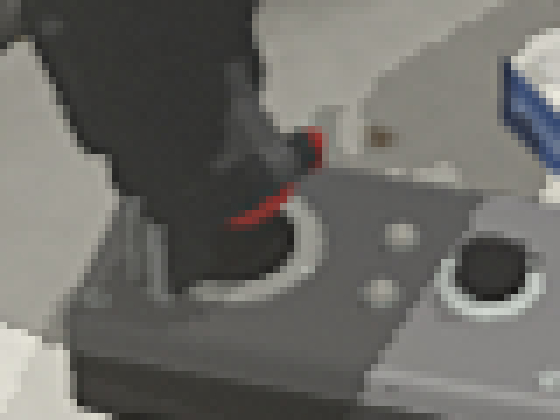

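In the tool's units: 0.0055 m is 0.22, 0.0045 m is 0.18, 7 degrees is 3.5.

Request:
run_rows(
  ticks={"dx":[0.04, 0.04, 0.04], "dy":[0.18, 0.22, 0.22], "dz":[0, 0, 0], "turn":[3.5, 4.25, 4.25], "finger_gap":[0, 0, 0]},
)

```text
time: 5.98
ee_pos: [0.459, 0.0353, 0.0862]
tcp_rot: [-179.7, -0.1, 153.9]
wrist_force: [-5.7, -14.6, 2.2]
opening: -0.0001
grasp_force: 7.7
```

```bash
python3 - <<'E'
from h import *
c=bot.camera("scene")
f=lambda x:cv2.resize(x[180:240,190:270],None,fx=7,fy=7,interpolation=3)
cv2.imwrite("pics/s6.png",f(c))
a=cv2.imread("pics/s5.png"); print(f(c).shape)
E
```

```text
(420, 560, 3)
```

Force rose to 15 N: the head is at its turn limit. Slide out radially, then up, and look.

In the tool's units: 0.03 m is 1.2, -0.01 m is -0.4.

Request:
run_rows(
  ticks={"dx":[0, 1.2, 1.2, 1.2, 1.2], "dy":[-0.24, -0.4, -0.4, -0.4, -0.4], "dz":[0, 0, -0.8, -2.4, -2.4], "turn":[0, 0, 0, 0, 0], "finger_gap":[0, 0, 0, 0, 0]},
)

```text
time: 6.45
ee_pos: [0.4307, 0.0418, 0.1526]
tcp_rot: [179.8, 0.3, 154.1]
wrist_force: [0.3, 0.0, 1.3]
opening: 0.0002
grasp_force: 0.0
```

Request:
run_rows(
  ticks={"dx":[0, 0], "dy":[0, 0], "dz":[0, 0], "turn":[0, 0], "finger_gap":[0, 0]},
)

```text
time: 6.62
ee_pos: [0.4292, 0.0416, 0.1467]
tcp_rot: [180.0, 0.0, 153.9]
wrist_force: [-0.5, 0.2, -0.4]
opening: 0.0003
grasp_force: 0.0
```

```bash
python3 - <<'E'
from h import *
c=bot.camera("scene"); t=bot.camera("top"); z=cv2.imread("pics/scene0.png")
f=lambda x:cv2.resize(x[190:230,195:255],None,fx=6,fy=6,interpolation=3)
cv2.imwrite("pics/s7.png",np.hstack([f(z),f(c)]))
print(rel([.523,-.0495,.1]))
E
```

```text
[-0.12485723 -0.04009008  0.04566447]
```

View pics/s7.png

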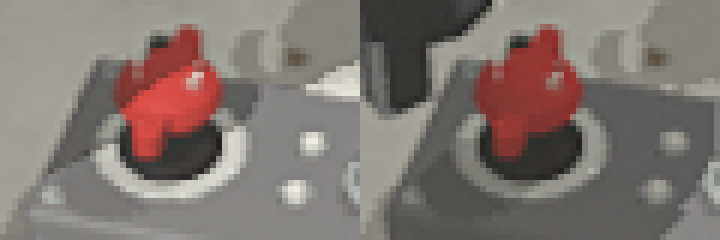

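The button is back up and its head is turned back (both halves look the same). Next, the re-arm button.

In the tool's units: -0.125 m is -5, -0.04 m is -1.6.

Request:
run_rows(
  ticks={"dx":[-5, -5, -5, -5, -5], "dy":[-1.6, -1.6, -1.6, -1.6, -1.6], "dz":[0, 0, 0, 0, 1.2], "turn":[0, 0, 0, 0, 0], "finger_gap":[0, 0, 0, 0, 0]},
)

```text
time: 7.13
ee_pos: [0.5267, -0.0517, 0.1195]
tcp_rot: [179.9, 0.3, 153.7]
wrist_force: [1.0, -0.7, 0.1]
opening: -0.0
grasp_force: 0.0
```

Request:
run_rows(
  ticks={"dx":[0, 0, 0, 0], "dy":[0, 0, 0, 0], "dz":[0.6, 0.92, 0.92, 0.92], "turn":[0, 0, 0, 0], "finger_gap":[0, 0, 0, 0]},
)

```text
time: 7.47
ee_pos: [0.523, -0.0494, 0.0937]
tcp_rot: [-180.0, -0.1, 153.8]
wrist_force: [-0.8, 0.3, 0.2]
opening: -0.0001
grasp_force: 0.0
```

```bash
python3 -c "
from h import *
print(rel([.523,-.0495,.087]))"
```

```text
[-2.67806792e-05 -8.62522442e-05  6.66469420e-03]
```

In the tool's units: 0.0115 m is 0.46, 0.01 m is 0.4.

Request:
run_rows(
  ticks={"dx":[0, 0, 0, 0, 0], "dy":[0, 0, 0, 0, 0], "dz":[0.2, 0.32, 0.4, 0.46, 0.46], "turn":[0, 0, 0, 0, 0], "finger_gap":[0, 0, 0, 0, 0]},
)

```text
time: 7.88
ee_pos: [0.5239, -0.0495, 0.0829]
tcp_rot: [180.0, 0.1, 153.8]
wrist_force: [1.0, 0.1, 3.6]
opening: 0.0
grasp_force: 1.9
```

Request:
run_rows(
  ticks={"dx":[0, 0], "dy":[0, 0], "dz":[0.04, 0.04], "turn":[0, 0], "finger_gap":[0, 0]},
)

```text
time: 8.05
ee_pos: [0.5239, -0.0495, 0.0821]
tcp_rot: [180.0, 0.1, 153.7]
wrist_force: [2.3, 1.1, 4.8]
opening: 0.0
grasp_force: 2.4
```

In the tool's units: 0.002 m is 0.08, 0.001 m is 0.04.

Request:
run_rows(
  ticks={"dx":[0, 0, 0], "dy":[0, 0, 0], "dz":[0.04, 0.08, 0.08], "turn":[0, 0, 0], "finger_gap":[0, 0, 0]},
)

```text
time: 8.3
ee_pos: [0.524, -0.0495, 0.0819]
tcp_rot: [179.9, 0.1, 153.7]
wrist_force: [-4.7, 1.3, 20.0]
opening: -0.0001
grasp_force: 9.8
```

Fully in (20 N, rigid). Release and retreat.

Request:
run_rows(
  ticks={"dx":[0, 0, 0, 0, 0], "dy":[0, 0, 0, 0, 0], "dz":[-0.4, -1.6, -3.2, -4, -4], "turn":[0, 0, 0, 0, 0], "finger_gap":[0, 0, 0, 0, 0]},
)

```text
time: 8.72
ee_pos: [0.5248, -0.0498, 0.1843]
tcp_rot: [179.9, 0.3, 153.7]
wrist_force: [1.1, -0.4, -0.2]
opening: -0.0001
grasp_force: 0.0
```

Request:
run_rows(
  ticks={"dx":[4, 4, 4, 4], "dy":[0, 0, 0, 0], "dz":[0, 0, 0, 0], "turn":[0, 0, 0, 0], "finger_gap":[0, 0, 0, 0]},
)

```text
time: 9.05
ee_pos: [0.4308, -0.0043, 0.179]
tcp_rot: [-180.0, -0.1, 153.8]
wrist_force: [0.1, -1.1, 2.1]
opening: -0.0001
grasp_force: 0.0
```

Request:
run_rows(
  ticks={"dx":[0, 0, 0], "dy":[0, 0, 0], "dz":[0, 0, 0], "turn":[0, 0, 0], "finger_gap":[0, 0, 0]},
)

```text
time: 9.3
ee_pos: [0.4342, -0.0057, 0.1789]
tcp_rot: [-180.0, -0.0, 153.7]
wrist_force: [0.6, 0.2, 0.2]
opening: 0.0001
grasp_force: 0.0
```

```bash
python3 - <<'E'
from h import *
t=bot.camera("top"); z=cv2.imread("pics/top0.png")
f=lambda x:cv2.resize(x[80:260,190:325],None,fx=2.9,fy=2.9,interpolation=3)
cv2.imwrite("pics/t8.png",np.hstack([f(z),f(t)]))
E
```

```text
(no output)
```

View pics/t8.png

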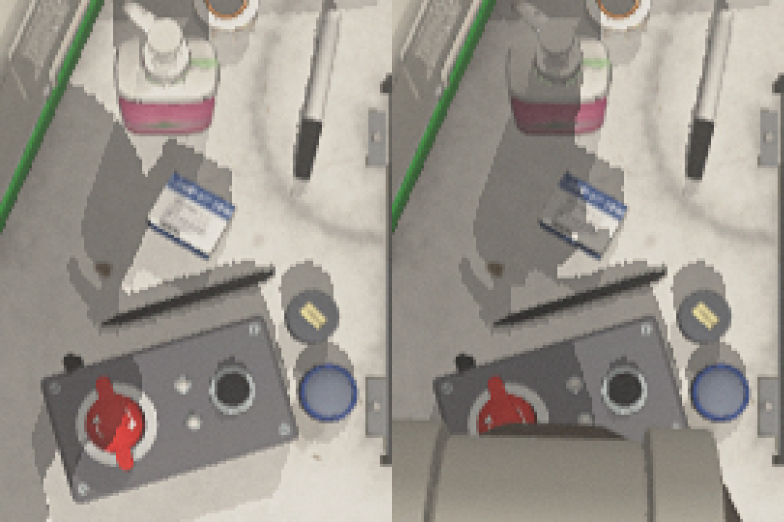

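All six bystanders are where they started and both buttons are out, with the arm clear above them. Handing in.

```bash
python3 -c "
from workcell import bot
print(bot.job_done())"
```

```text
the job is handed in; nothing more can be done
None
```

The stop test is done and handed in after about 9 s of the 48 s: the stop button latched, was turned free and sprang back up, then the re-arm button was pressed fully in and let out. The last top view shows both buttons out and no bystander moved; the hand-in returned no verdict.

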